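# Seat a block on a hidden stop by feel and lock the quarter-turn keeper

### The job

Clear the collet out of the fixture's guide lane and stand it upright on a free spot in the steel tray. Then slide the steel block along the lane into the hood until you feel it come up against the hidden stop, pressing gently, and leave it seated there. Finally push the keeper's knob down and turn it anticlockwise a quarter turn until it catches and springs back up with its toe over the block; do not knock the jar, oiler, tray or the ring in the tray out of place.

Things in the scene. Friction and masses are not known exactly. Their poses are not given: they have to be found in the camera images.
- fixture: Fixed aluminium plate 318 x 125 x 8 mm on the bench with a guide lane along its x axis between two steel rails (39 mm apart, tops 10 mm above the plate). Origin at bench height under the middle of the hood's mouth; x runs along the lane INTO the hood, y to the keeper's side, z up. Plate: x -243 to +75 mm, y -53 to +72 mm. The lane's floor is the plate's top, 8 mm above the bench.
- block_mid (a point): Centre of the loose steel block with holes in its top, 88 long x 36 wide x 30 mm high, 0.5 to 0.8 kg. It starts lying on the lane floor between the rails, its long side (the point's y axis) along the lane, its centre 168 to 192 mm before the mouth. Push it towards fixture +x; sliding takes about 2 to 6 N. A push 15 to 25 mm above the lane floor clears the rails.
- hood: Fixed grey sheet-metal hood over the far end of the lane, same origin and axes as the fixture: x 0 (open mouth) to 74 mm, 68 mm wide outside, 60 inside, top 54 mm above the bench, ceiling 50 mm. In it, out of sight, is a stop; its face is 12 to 37 mm beyond the mouth, set anew each time, so the seated block's rear face is 51 to 76 mm before the mouth.
- lane_mouth (a point): Point on the lane floor in the middle of the hood's mouth. How the stop feels: a light feeler pin (4 mm travel, up to 1 N) stands out of its face and must stay pushed in by the block, which friction holds. At the face the push needed rises at once by about 9 N; pushed on, the stop gives way 6 mm at that force, then is solid. Over 20 N on it is too much.
- collet_mid (a point): Centre of the loose turned collet, standing upright: 33 mm diameter, 40 mm high, 0.09 kg. It starts on the lane floor between the block and the hood, about 87 to 99 mm before the mouth. Room for fingers is at its two sides across the lane (above the rails).
- keeper_knob (a point): Middle of the keeper's black bar knob, 32 long x 12 wide x 20 mm high, 69 mm above the bench when up; the point's x axis runs along the bar towards the toe. Its upright stud is at fixture x -22, y +44 mm in a housing 38 mm across, 36 high. The flat toe under the knob (12 mm wide, 36 long, 45 to 52 mm above the bench) starts along fixture -x and must end across the lane over the block.
- keeper_press (a joint): How far the keeper stud is pressed down, 0 (up, sprung) to 6.5 mm (down); the spring takes 3 N at the top, 8 N at the bottom. It can turn only while pressed right down (over 5.3 mm; not by force); at the end of the turn it springs back up to 0, caught.
- keeper_turn (a joint): Turn of the keeper, anticlockwise seen from above, 0 (open) to 1.57 rad (locked, at its end stop); it catches from about 1.35 rad on.
- tray: Loose pressed steel tray, rim 149 x 206 mm, 22 mm high; origin under its middle, y along its long side; flat floor 2 mm above the bench, 122 x 180 mm. One bored ring lies in it.
- ring: Black bored ring lying in the tray, 52 x 64 mm, 20 mm high, somewhere along the tray's middle line; origin under its middle. To be left alone.
- jar: Small clear screw-lid jar, 42 mm diameter, 45 mm high, standing beside the plate on the side away from the keeper; origin under its middle. To be left alone.
- oiler: Needle oiler, 32 mm diameter, 97 mm high, standing beside the plate on the side away from the keeper; origin under its middle. To be left alone.

How it is judged:
On the way, in this order (a step that is already met when the one before it is completed fails the run):
1. the collet stands upright in the tray (x of collet_mid in the frame of tray between -0.055 and 0.055 m and y of collet_mid in the frame of tray between -0.085 and 0.085 m and z of collet_mid in the frame of tray below 0.03 m and angle between collet_mid's own z axis and vertical below 0.15 rad), for 0.2 s.
2. the block is against the hidden stop, its feeler pin pushed in (contact force between block and hood above 0.7 N), for 0.2 s.
3. the keeper is pressed down (value of joint keeper_press above 0.0053 m), for 0.1 s.
4. the keeper is turned and has sprung up, caught (value of joint keeper_turn above 1.3 rad and value of joint keeper_press below 0.003 m), for 0.2 s.
At the end, for the whole second after the job is handed in: The collet stands upright on the tray floor; the block is at rest against the hidden stop, within about 1.5 mm (over 0.7 N between block and the stop's feeler pin in the hood); the keeper is turned past 1.3 rad and has sprung up again (pressed under 3 mm) (all of step 1 and all of step 4 and contact force between block and hood above 0.7 N and linear speed of each of block, collet below 0.01 m/s); the robot touches nothing.
It fails at once if the jar, the oiler or the ring is moved more than 20 mm, or the tray more than 30 mm (distance of any of ring, jar, oiler from where it was at the start of the episode above 0.02 m or distance of tray from where it was at the start of the episode above 0.03 m).
It fails at once if the block presses the stop with more than 20 N (contact force between block and hood above 20 N).
It also fails if it takes over 69 s, if anything falls off the work surface, if the arm or the gripper's body presses on something with over 40 N, if the wrist force passes 120 N, or if a joint passes its speed limit or range.

### The arm

A 7-joint arm with a two-finger parallel gripper is mounted at the origin on a cart in front of the work surface, level with it; the furniture and walls round the work are solid. World frame = base frame: x ahead of the robot, y to its left, z up, the work surface at z = 0. Lengths are in m, angles in rad, forces in N, time in s.
With the tool pointing down it reaches from about 0.425 to 0.875 m from the base axis. Payload 4.7 kg.
Tool frame: the origin (TCP) lies at the very end of the fingers, on their centre line; the grasp point (between the pads) lies 19 mm behind it; z points along the fingers, y is the direction in which the jaws open and shut (so a half turn about z gives the same grasp; the last joint's range is limited). The gripper opens to 87 mm and grips with 3 to 60 N. Pads are 19 mm wide; open, the fingers measure 117 mm over their backs; the gripper's body (75 mm by 190 mm) begins 51 mm behind the grasp point.
Start: joints at [-1.316, 0.321, -0.07, 1.45, 0.023, 1.371, -0.057], TCP at [0.155, 0.631, 0.223] pointing down, gripper open.
Joint ranges: [-2.86, 2.86], [-0.3, 2.09], [-1.38, 1.24], [0.06, 2.45], [-1.56, 4.7], [0.09, 2.05], [-2.69, 2.69]. Speed limits (rad/s): [2.57, 2.57, 3.14, 3.14, 3.14, 3.14, 3.14].

### API

Orientations are given as a unit quaternion [w, x, y, z].
In Python, from workcell import bot gives the robot as it stands.
- The arm moves only by the tool drive_tool, never from a script. Its argument "motion" is a list of rows, each a list of 3 entries, a list of its own where there are three numbers: the shift along the tool's x, y, z in units of 25 mm (1.0 is 25 mm), then the turn about the tool's z in degrees, then the opening, from 0 (shut) to 1 (fully open). A call has 1 to 20 rows; each row is the pose to reach, as a shift and turn from the pose commanded when the call began, along the tool's axes at that moment; what a row does not reach only later rows make up. A row lasts 1/12 s, in which the tool goes at most 41.7 mm and 7.16 degrees, less where a joint would pass 70% of its speed; a pose out of reach is approached as far as the arm can. A call with a gripper value outside its range is refused whole. The fingers move at their own pace and stop on an object; the grip force is fixed at half the most. Time passes only in rows, so rows that repeat a pose let the fingers close. It gives the time, the measured TCP pose, the force and the opening at its end, in the units of the state.
- bot.sense(): the state, without advancing time (a new reading comes with each control period).
- bot.capture(name): name is "scene" or "top" or "wrist"; returns a dict with "image" (400x640x3 uint8, red, green, blue), "vfov" (degrees; the focal length in pixels is half the picture's height over the tangent of half this angle, whatever the lens; pixels are square), "cx", "cy" (the principal point, pixels), "rvec" (rotation vector, rad) and "tvec" (3), from world to camera coordinates, as OpenCV has them. Camera axes: x right, y down, z forward; pixel columns grow to the right and rows downward; lengths in m; the calibration is good to about 2 mm. A picture is of the moment at which its call begins. There is no depth.
- bot.close_job(): hands the job in, once; it reports no verdict.
The state is a dict: "clock": time; "joint_pos": joint angles; "qd": joint speeds; "effort": joint torques, N m; "ee_pos": TCP position; "eef_rot": TCP orientation; "ft_force": force on the tool from outside, world axes, zero at the start; "ft_torque": the same for the moment, N m; "width": opening from 0.0 (shut) to 1.0 (fully open).
Only numpy, scipy, OpenCV 4.12 (cv2) and the standard library are available. Lean on these libraries where they do the work, as an engineer would, in place of code of your own. Each camera call takes 0.05 s, during which the arm holds its last target. There are 200 camera calls.

## Working session

There is one attempt and no reset: what is moved stays moved. The work goes in short steps, Python scripts to look and compute and a tool call to move; the robot and the scene stay as the last step left them, time stands still between calls to the robot, and variables do not carry over. Pictures are saved under pics/ and viewed, about 8 in all and at most 12, crops included, and the job is handed in when it is done.

Besides the shell and the picture viewer there is one more tool, called after "Request:" in YAML: its name, and indented under it one key for each argument. drive_tool: Moves the arm, as the interface text tells. Its arguments: {"type":"object","properties":{"motion":{"type":"array","items":{"type":"array"}}},"required":["motion"]}

```bash
mkdir -p pics
cat > h.py <<'E'
import numpy as np,cv2
from workcell import bot
from scipy.spatial.transform import Rotation as R
def cap(n,f=None):
    c=bot.capture(n)
    if f: cv2.imwrite('pics/'+f,cv2.cvtColor(np.asarray(c['image']),cv2.COLOR_RGB2BGR))
    return c
def K(c):
    f=200/np.tan(np.radians(c['vfov'])/2); return f
def ray(c,u,v,z):
    Rm=cv2.Rodrigues(np.array(c['rvec'],float))[0]; t=np.array(c['tvec'],float).ravel()
    o=-Rm.T@t; d=Rm.T@np.array([(u-c['cx'])/K(c),(v-c['cy'])/K(c),1])
    return o+d*(z-o[2])/d[2]
def proj(c,p):
    Rm=cv2.Rodrigues(np.array(c['rvec'],float))[0]
    q=Rm@np.array(p)+np.array(c['tvec'],float).ravel()
    return K(c)*q[0]/q[2]+c['cx'],K(c)*q[1]/q[2]+c['cy']
E
python3 - <<'E'
from h import *
for n in ('top','scene'):
    c=cap(n,n+'1.png'); Rm=cv2.Rodrigues(np.array(c['rvec'],float))[0]
    print(n,c['vfov'],c['cx'],c['cy'],(-Rm.T@np.array(c['tvec']).ravel()).round(3))
s=bot.sense(); print(s['clock'],s['ee_pos'],s['eef_rot'],s['ft_force'],s['width'],R.from_quat(np.roll(s['eef_rot'],-1)).as_matrix().round(3))
E
```

```text
top 57.40444521478491 323.5305309198601 202.1123067849584 [ 0.423 -0.164  0.965]
scene 42.969544091101625 316.0601861690015 195.50274309520142 [ 0.101 -0.522  0.804]
0.1 [0.15490275 0.63075884 0.2215817 ] [-6.62631102e-05  1.20086093e-01  9.92763111e-01 -8.55643799e-04] [-0.67931617  0.54520294 -0.31765645] 0.9962495501857601 [[-0.971  0.238 -0.   ]
 [ 0.238  0.971 -0.002]
 [-0.    -0.002 -1.   ]]
```

View pics/top1.png

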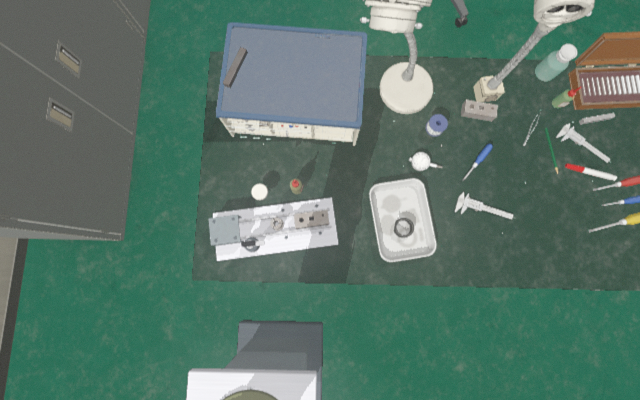

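View pics/scene1.png

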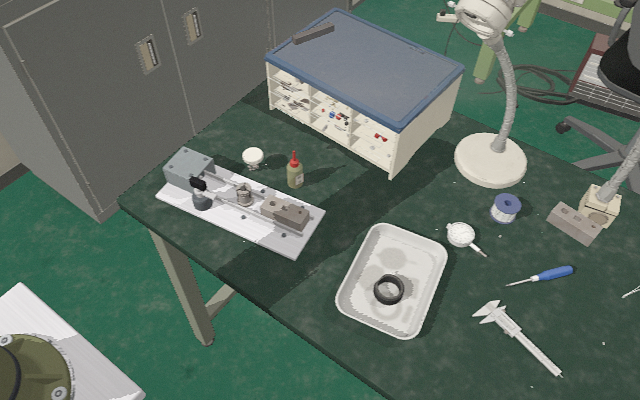

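Run:
```python
from h import *
c=cap('top'); im=cv2.cvtColor(np.asarray(c['image']),cv2.COLOR_RGB2BGR)
cv2.imwrite('pics/crop1.png',cv2.resize(im[170:270,200:350],None,fx=5,fy=5,interpolation=cv2.INTER_CUBIC))
for n,u,v,z in [('hoodend',211,229,.008),('plate BR',338,244,.008),('plate TR',332,198,.008),('plate BL',217,259,.008),('collet',279,224,.048),('jar',259,191,.045),('oiler',296,185,.097),('ring',403,228,.02),('trayTL',370,187,.022),('trayTR',424,180,.022),('trayBR',436,254,.022),('trayBL',380,261,.022)]:
    print(n,ray(c,u,v,z).round(4))
hsv=cv2.cvtColor(im,cv2.COLOR_BGR2HSV)
m=((hsv[...,1]<60)&(hsv[...,2]>100)).astype(np.uint8)
for name,(x0,y0,x1,y1),z in [('plate',(203,190,350,270),.008),('tray',(365,172,442,268),.02)]:
    mm=np.zeros_like(m); mm[y0:y1,x0:x1]=m[y0:y1,x0:x1]
    cs,_=cv2.findContours(mm,0,2); k=max(cs,key=cv2.contourArea)
    p=np.array([ray(c,*q[0],z)[:2] for q in k],np.float32); r=cv2.minAreaRect(p); print(name,r,cv2.boxPoints(r).round(4).tolist())
mm=np.zeros_like(m); mm[210:245,388:420]=(hsv[210:245,388:420,2]<70)
k=max(cv2.findContours(mm,0,2)[0],key=cv2.contourArea);print('ring',cv2.minAreaRect(np.array([ray(c,*q[0],.015)[:2] for q in k],np.float32)))
```

```text
hoodend [0.5031 0.1238 0.008 ]
plate BR [ 0.4722 -0.2092  0.008 ]
plate TR [ 0.5936 -0.1911  0.008 ]
plate BL [0.4261 0.1026 0.008 ]
collet [ 0.5166 -0.0579  0.048 ]
jar [ 0.6004 -0.0027  0.045 ]
oiler [ 0.6075 -0.1006  0.097 ]
ring [ 0.517  -0.3767  0.02  ]
trayTL [ 0.6231 -0.2904  0.022 ]
trayTR [ 0.6457 -0.4335  0.022 ]
trayBR [ 0.4521 -0.4602  0.022 ]
trayBL [ 0.4309 -0.3165  0.022 ]
plate ((0.5073962211608887, -0.030122876167297363), (0.20744189620018005, 0.35642996430397034), 1.4677871465682983) [[0.39910000562667847, 0.1454000025987625], [0.4083000123500824, -0.21089999377727509], [0.6155999898910522, -0.20559999346733093], [0.6065000295639038, 0.15070000290870667]]
tray ((0.5402522087097168, -0.3786581754684448), (0.24963770806789398, 0.20163537561893463), 0.30053701996803284) [[0.414900004863739, -0.2784999907016754], [0.41600000858306885, -0.48010000586509705], [0.6656000018119812, -0.4787999987602234], [0.6644999980926514, -0.27720001339912415]]Traceback (most recent call last):
  File "<stdin>", line 13, in <module>
ValueError: max() iterable argument is empty
```

View pics/crop1.png

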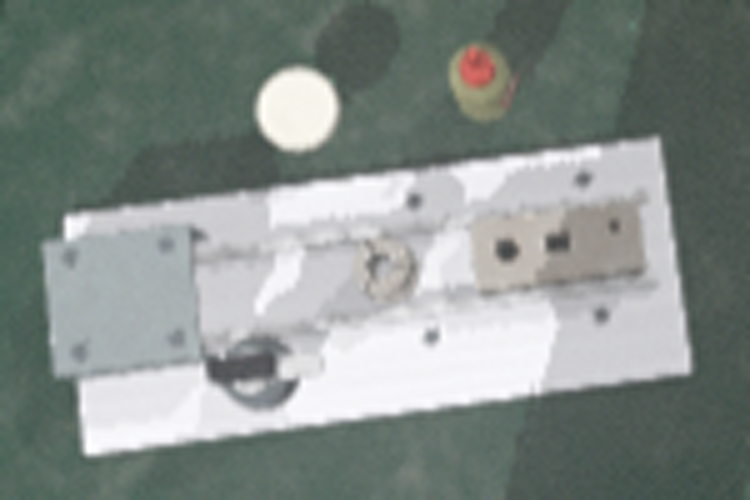

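```bash
cat > m.py <<'E'
from h import *
def fit(F,W):
    F=np.array(F,float);W=np.array(W)
    a=F-F.mean(0);b=W-W.mean(0)
    th=np.arctan2((a[:,0]*b[:,1]-a[:,1]*b[:,0]).sum(),(a*b).sum())
    Q=np.array([[np.cos(th),-np.sin(th)],[np.sin(th),np.cos(th)]]); t=W.mean(0)-Q@F.mean(0)
    return th,Q,t,(W-(F@Q.T+t))
E
python3 - <<'E'
from m import *
c=cap('top')
P=lambda x,y,z: ray(c,200+(x+.5)/5-.5,170+(y+.5)/5-.5,z)
W=[P(65,213,.008)[:2],P(658,138,.008)[:2],P(691,373,.008)[:2],P(84,456,.008)[:2]]
F=[(.075,-.053),(-.243,-.053),(-.243,.072),(.075,.072)]
th,Q,t,r=fit(F,W); print('fix',th,t,r.round(4).tolist())
Wh=[P(42,240,.054)[:2],P(190,226,.054)[:2],P(203,362,.054)[:2],P(55,378,.054)[:2]]
Fh=[(.074,-.034),(0,-.034),(0,.034),(.074,.034)]
print('hood',*[x if i!=3 else x.round(4).tolist() for i,x in enumerate(fit(Fh,Wh)) if i!=1])
th,Q,t,r=fit(F+Fh,W+Wh);print('both',th,t,r.round(4).tolist())
inv=lambda p:(Q.T@(p[:2]-t)).round(4)
for n,q in dict(collet=P(388,264,.048),knob=P(242,366,.079),b1=P(473,216,.038),b2=P(637,200,.038),b3=P(645,275,.038),b4=P(482,296,.038),jar=P(298,110,.045),oil=P(477,62,.097)).items(): print(n,q.round(4),inv(q))
np.savez('fix.npz',Q=Q,t=t)
Ft=[(.0745,.103)]
Wt=np.array([ray(c,*p,.022)[:2] for p in [(370,187),(424,180),(436,254),(380,261)]]); print('tray',Wt.mean(0))
E
```

```text
fix 1.7267054677637814 [0.50542066 0.0417504 ] [[0.0014, -0.0011], [0.0002, 0.0011], [-0.0004, 0.0008], [-0.0012, -0.0008]]
hood 1.7136802426205988 [0.5033306 0.0406744] [[0.0012, 0.0008], [-0.0004, 0.0006], [-0.0008, -0.0004], [0.0001, -0.0011]]
both 1.728486788645152 [0.50457124 0.04125009] [[0.0024, -0.0007], [0.0006, 0.0015], [0.0, 0.0014], [-0.0002, -0.0002], [0.0011, -0.0001], [-0.0016, -0.0005], [-0.0021, -0.0005], [-0.0002, -0.001]]
collet [ 0.5205 -0.0532  0.048 ] [-0.0958 -0.0009]
knob [0.4661 0.0111 0.079 ] [-0.0237  0.0427]
b1 [ 0.5473 -0.0943  0.038 ] [-0.1406 -0.0209]
b2 [ 0.5577 -0.178   0.038 ] [-0.2249 -0.018 ]
b3 [ 0.5192 -0.183   0.038 ] [-0.2237  0.0208]
b4 [ 0.5064 -0.1004  0.038 ] [-0.1402  0.0204]
jar [ 0.5989 -0.0033  0.045 ] [-0.0588 -0.0861]
oil [ 0.6149 -0.0979  0.097 ] [-0.1548 -0.0871]
tray [ 0.53794432 -0.37515772]
```

```bash
cat >> m.py <<'E'
def go(w,yaw=None):
    "shift (units) to world point w, turn deg to jaw world angle yaw"
    s=bot.sense(); M=R.from_quat(np.roll(s['eef_rot'],-1)).as_matrix()
    d=M.T@(np.array(w)-s['ee_pos'])/.025
    a=np.degrees(np.arctan2(M[1,1],M[0,1]))
    print('t',round(s['clock'],2),'shift',d.round(2),'jaw',a.round(1),'turn',None if yaw is None else round(a-yaw,1),'F',np.round(s['ft_force'],1))
f=np.load('fix.npz') ; Q,t=f['Q'],f['t']
def fx(x,y,z): return np.r_[Q@[x,y]+t,z]
def inv(p): return np.r_[Q.T@(np.array(p[:2])-t),p[2]]
E
python3 - <<'E'
from m import *
a=cap('top');b=cap('scene')
def PM(c):
    k=K(c);return np.array([[k,0,c['cx']],[0,k,c['cy']],[0,0,1]])@np.c_[cv2.Rodrigues(np.array(c['rvec'],float))[0],np.array(c['tvec'],float).ravel()]
for p,q in [((122,240),(105,220)),((69,58),(148,54)),((365,34),(464,65))]:
    X=cv2.triangulatePoints(PM(a),PM(b),np.array(p,float),np.array(q,float)).ravel();print((X[:3]/X[3]).round(3))
go([.40,.30,.22],9); go(fx(-.0955,0,.12),9)
E
```

```text
[ 0.514  0.722 -0.693]
[ 1.103  0.934 -0.396]
[ 0.978 -0.261  0.154]
t 0.3 shift [-12.68 -10.52   0.1 ] jaw 76.2 turn 67.2 F [-0.  -0.3 -0.1]
t 0.3 shift [-20.69 -23.1    4.1 ] jaw 76.2 turn 67.2 F [-0.  -0.3 -0.1]
```

Request:
drive_tool:
  motion:
    - [[-6, -5, 0], 30, 1]
    - [[-12.7, -10.5, 0], 67.2, 1]
    - [[-12.7, -10.5, 0], 67.2, 1]
    - [[-12.7, -10.5, 0], 67.2, 1]
    - [[-12.7, -10.5, 0], 67.2, 1]
    - [[-12.7, -10.5, 0], 67.2, 1]
    - [[-12.7, -10.5, 0], 67.2, 1]
    - [[-12.7, -10.5, 0], 67.2, 1]
    - [[-12.7, -10.5, 0], 67.2, 1]
    - [[-20.7, -23.1, 2], 67.2, 1]
    - [[-20.7, -23.1, 2], 67.2, 1]
    - [[-20.7, -23.1, 2], 67.2, 1]
    - [[-20.7, -23.1, 2], 67.2, 1]
    - [[-20.7, -23.1, 2], 67.2, 1]
    - [[-20.7, -23.1, 2], 67.2, 1]
    - [[-20.7, -23.1, 2], 67.2, 1]
    - [[-20.7, -23.1, 2], 67.2, 1]
    - [[-20.7, -23.1, 2], 67.2, 1]
    - [[-20.7, -23.1, 2], 67.2, 1]
    - [[-20.7, -23.1, 2], 67.2, 1]

```text
clock: 1.97
ee_pos: [0.5206, -0.062, 0.1725]
eef_rot: [0.002, 0.654, 0.757, -0.001]
ft_force: [-0.9, -0.1, 0.1]
width: 0.999
```

Run:
```python
from m import *
c=cap('wrist','wrist1.png')
go(fx(-.0955,0,.024),9)
print(proj(c,fx(-.0958,-.0009,.048)),inv(bot.sense()['ee_pos']))
```

```text
t 2.02 shift [0.2  0.01 5.94] jaw 8.5 turn -0.5 F [0.3 1.4 0.4]
(np.float64(318.13558754727217), np.float64(185.98849084016013)) [-0.10026275  0.00031646  0.17240702]
```

View pics/wrist1.png

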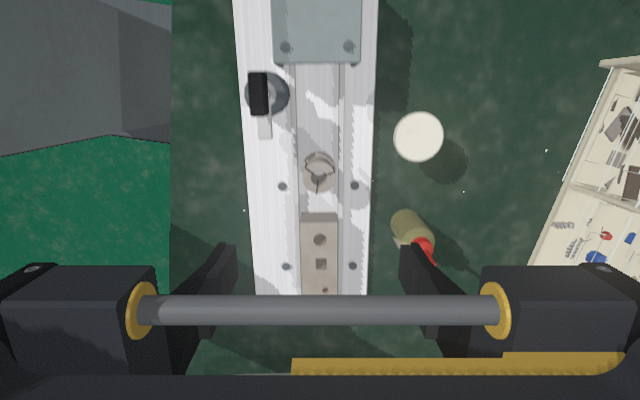

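Run:
```python
from m import *
c=cap('wrist','w2.png'); im=cv2.imread('pics/w2.png')
print(bot.sense()['ee_pos'].round(4),[round(v,3) for v in bot.sense()['qd']])
for n,u,v,z in [('collet',319,163,.048),('mouthL',275,62,.054),('mouthR',360,62,.054),('knob',258,93,.079),('b1',301,214,.038),('b2',337,214,.038),('jar',418,137,.045)]: print(n,inv(ray(c,u,v,z)).round(4))
cv2.imwrite('pics/w2c.png',cv2.resize(im[40:290,200:440],None,fx=2.4,fy=2.4,interpolation=cv2.INTER_CUBIC))
```

```text
[ 0.5197 -0.0546  0.1724] [np.float64(-0.033), np.float64(-0.017), np.float64(-0.054), np.float64(0.009), np.float64(-0.009), np.float64(0.004), np.float64(-0.005)]
collet [-0.0707 -0.0017  0.048 ]
mouthL [0.0096 0.0316 0.054 ]
mouthR [ 0.0091 -0.0339  0.054 ]
knob [-0.013   0.0419  0.079 ]
b1 [-0.1209  0.0155  0.038 ]
b2 [-0.1212 -0.0182  0.038 ]
jar [-0.0496 -0.086   0.045 ]
```

View pics/w2c.png

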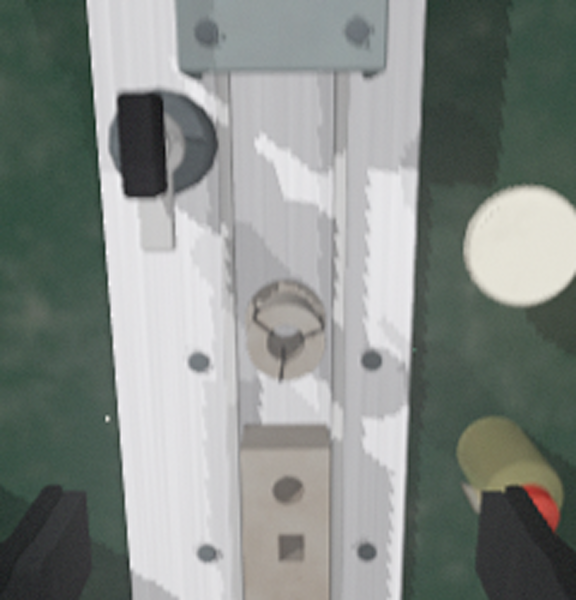

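Run:
```python
from m import *
c=cap('wrist'); P=lambda x,y,z: inv(ray(c,200+(x+.5)/2.4-.5,40+(y+.5)/2.4-.5,z)).round(4)
for n,u,v,z in [('collet',286,340,.048),('mouthL',178,70,.054),('mouthR',386,72,.054),('knobtop',142,143,.079),('b1',242,448,.038),('b2',330,448,.038),('collet low',286,285,.008)]: print(n,P(u,v,z))
print(bot.sense()['ee_pos'].round(4)); go(fx(-.0955,0,.024),9)
```

```text
collet [-0.0836 -0.0017  0.048 ]
mouthL [0.008  0.0329 0.054 ]
mouthR [ 0.0071 -0.0343  0.054 ]
knobtop [-0.0142  0.0417  0.079 ]
b1 [-0.13    0.0158  0.038 ]
b2 [-0.1301 -0.019   0.038 ]
collet low [-0.0707 -0.0018  0.008 ]
[ 0.5197 -0.0527  0.1724]
t 2.12 shift [-0.02 -0.01  5.94] jaw 9.0 turn -0.0 F [ 0.1  0.7 -0.1]
```

Request:
drive_tool:
  motion:
    - [[0.1, 0, 1.5], 0, 1]
    - [[0.1, 0, 3], 0, 1]
    - [[0.1, 0, 4.2], 0, 1]
    - [[0.1, 0, 5], 0, 1]
    - [[0.1, 0, 5.6], 0, 1]
    - [[0.1, 0, 5.92], 0, 1]
    - [[0.1, 0, 5.92], 0, 1]
    - [[0.1, 0, 5.92], 0, 0.6]
    - [[0.1, 0, 5.92], 0, 0.4]
    - [[0.1, 0, 5.92], 0, 0.2]
    - [[0.1, 0, 5.92], 0, 0.2]
    - [[0.1, 0, 5.92], 0, 0.2]
    - [[0.1, 0, 5.92], 0, 0.2]
    - [[0.1, 0, 5.92], 0, 0.2]
    - [[0.1, 0, 5.92], 0, 0.2]

```text
clock: 3.37
ee_pos: [0.5196, -0.0505, 0.0247]
eef_rot: [0.0, 0.649, 0.76, 0.0]
ft_force: [0.9, 0.5, 0.5]
width: 0.476
```

Request:
drive_tool:
  motion:
    - [[0, 0, 0], 0, 0.2]
    - [[0, 0, 0], 0, 0.2]
    - [[0, 0, 0], 0, 0.2]
    - [[0, 0, 0], 0, 0.2]
    - [[0, 0, -0.5], 0, 0.2]
    - [[0, 0, -1.5], 0, 0.2]
    - [[0, 0, -3], 0, 0.2]
    - [[0, 0, -4.5], 0, 0.2]
    - [[0, 0, -6], 0, 0.2]
    - [[0, 0, -6.2], 0, 0.2]
    - [[0, 0, -6.2], 0, 0.2]

```text
clock: 4.28
ee_pos: [0.5216, -0.0507, 0.1832]
eef_rot: [0.002, 0.65, 0.76, 0.003]
ft_force: [1.0, -0.2, -1.7]
width: 0.375
```

Run:
```python
from m import *
go([.588,-.368,.18],99); print(bot.sense()['width'])
```

```text
t 4.28 shift [-12.95   0.64   0.12] jaw 9.0 turn -90.0 F [ 1.  -0.2 -1.7]
0.37452559677069525
```

Request:
drive_tool:
  motion:
    - [[-1, 0, 0], -7, 0.2]
    - [[-2, 0.1, 0], -14, 0.2]
    - [[-3, 0.2, 0], -21, 0.2]
    - [[-4, 0.3, 0], -28, 0.2]
    - [[-5, 0.4, 0], -35, 0.2]
    - [[-6, 0.5, 0], -42, 0.2]
    - [[-7, 0.6, 0], -49, 0.2]
    - [[-8, 0.6, 0], -56, 0.2]
    - [[-9, 0.6, 0], -63, 0.2]
    - [[-10, 0.6, 0], -70, 0.2]
    - [[-11, 0.6, 0], -77, 0.2]
    - [[-12, 0.6, 0], -84, 0.2]
    - [[-12.7, 0.65, 0], -90, 0.2]
    - [[-12.95, 0.65, 0], -90, 0.2]
    - [[-12.95, 0.65, 0], -90, 0.2]
    - [[-12.95, 0.65, 0], -90, 0.2]
    - [[-12.95, 0.65, 0], -90, 0.2]

```text
clock: 5.7
ee_pos: [0.5864, -0.3657, 0.1788]
eef_rot: [-0.0, -0.079, 0.997, 0.001]
ft_force: [0.4, -0.2, -1.0]
width: 0.372
```

Run:
```python
from m import *
cap('top','top3.png'); im=cv2.imread('pics/top3.png'); cv2.imwrite('pics/top3c.png',cv2.resize(im[150:290,200:460],None,fx=3,fy=3,interpolation=cv2.INTER_CUBIC))
go([.588,-.368,.0195],99)
```

```text
t 5.75 shift [-0.04 -0.11  6.38] jaw 99.1 turn 0.1 F [ 0.1  0.  -0.6]
```

View pics/top3c.png

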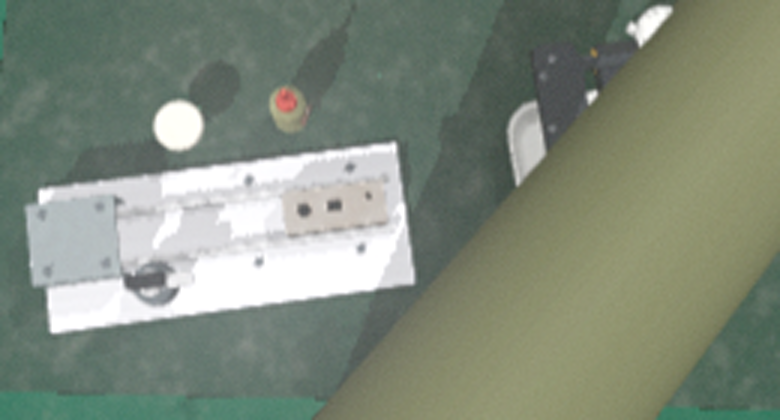

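Request:
drive_tool:
  motion:
    - [[0, 0, 1.5], 0, 0.2]
    - [[0, 0, 3], 0, 0.2]
    - [[0, 0, 4.2], 0, 0.2]
    - [[0, 0, 5.2], 0, 0.2]
    - [[0, 0, 5.9], 0, 0.2]
    - [[0, 0, 6.2], 0, 0.2]
    - [[0, 0, 6.2], 0, 0.2]
    - [[0, 0, 6.2], 0, 0.2]
    - [[0, 0, 6.2], 0, 0.2]
    - [[0, 0, 6.2], 0, 0.2]

```text
clock: 6.58
ee_pos: [0.5874, -0.3683, 0.0266]
eef_rot: [0.001, -0.079, 0.997, -0.001]
ft_force: [0.7, -0.1, -0.6]
width: 0.371
```

Request:
drive_tool:
  motion:
    - [[0, 0, 0.12], 0, 0.2]
    - [[0, 0, 0.2], 0, 0.2]
    - [[0, 0, 0.27], 0, 0.2]
    - [[0, 0, 0.27], 0, 0.2]
    - [[0, 0, 0.27], 0, 0.2]
    - [[0, 0, 0.27], 0, 0.2]

```text
clock: 7.08
ee_pos: [0.5865, -0.3678, 0.0186]
eef_rot: [0.0, -0.078, 0.997, 0.0]
ft_force: [-1.6, 1.7, 5.4]
width: 0.369
```

Request:
drive_tool:
  motion:
    - [[0, 0, 0], 0, 0.5]
    - [[0, 0, 0], 0, 0.6]
    - [[0, 0, 0], 0, 0.6]
    - [[0, 0, 0], 0, 0.6]
    - [[0, 0, 0], 0, 0.6]
    - [[0, 0, 0], 0, 0.6]
    - [[0, 0, -0.3], 0, 0.6]
    - [[0, 0, -1.5], 0, 0.6]
    - [[0, 0, -3], 0, 0.6]
    - [[0, 0, -4.5], 0, 0.6]
    - [[0, 0, -6], 0, 0.6]
    - [[0, 0, -6], 0, 0.3]
    - [[0, 0, -6], 0, 0]

```text
clock: 8.17
ee_pos: [0.5877, -0.3691, 0.1719]
eef_rot: [0.003, -0.078, 0.997, -0.002]
ft_force: [-0.8, -0.2, -0.1]
width: 0.517
```

Run:
```python
from m import *
cap('scene','sc4.png'); im=cv2.imread('pics/sc4.png'); cv2.imwrite('pics/sc4c.png',cv2.resize(im[140:350,140:480],None,fx=2.2,fy=2.2,interpolation=cv2.INTER_CUBIC))
go(fx(-.262,0,.17),99);go(fx(-.262,0,.026),99); print(inv([.52,-.053,0]))
```

```text
t 8.22 shift [ 0.67  6.2  -0.04] jaw 99.0 turn -0.0 F [-0.8  0.7 -0.2]
t 8.22 shift [0.69 6.21 5.72] jaw 99.0 turn -0.0 F [-0.8  0.7 -0.2]
[-0.09550359 -0.00043651  0.        ]
```

View pics/sc4c.png

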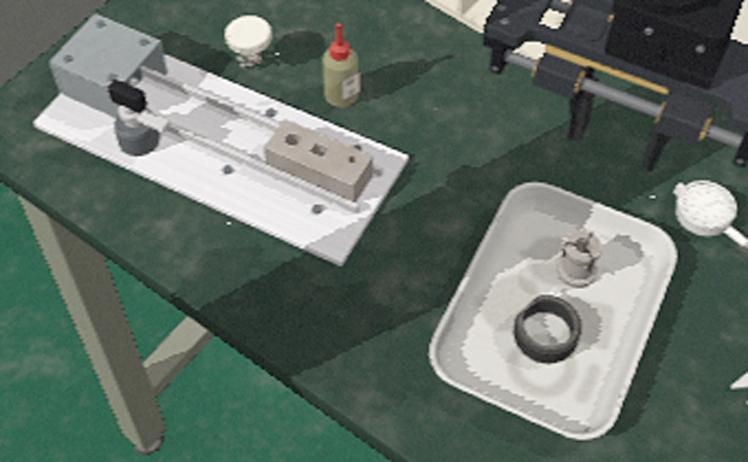

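Request:
drive_tool:
  motion:
    - [[0.2, 1.5, 0], 0, 0]
    - [[0.3, 3, 0], 0, 0]
    - [[0.5, 4.5, 0], 0, 0]
    - [[0.67, 5.7, 0], 0, 0]
    - [[0.67, 6.2, 0.5], 0, 0]
    - [[0.67, 6.2, 2], 0, 0]
    - [[0.67, 6.2, 3.5], 0, 0]
    - [[0.67, 6.2, 4.7], 0, 0]
    - [[0.67, 6.2, 5.4], 0, 0]
    - [[0.67, 6.2, 5.7], 0, 0]
    - [[0.67, 6.2, 5.7], 0, 0]
    - [[0.67, 6.2, 5.7], 0, 0]
    - [[0.67, 6.2, 5.7], 0, 0]

```text
clock: 9.3
ee_pos: [0.5463, -0.2178, 0.0265]
eef_rot: [0.001, -0.078, 0.997, -0.0]
ft_force: [0.2, -0.2, 0.6]
width: 0.004
```

Run:
```python
from m import *
s=bot.sense();print(inv(s['ee_pos']).round(4),s['width']);go(fx(-.10,0,.025),99)
```

```text
[-0.2624 -0.0006  0.0265] 0.0038129078176720255
t 9.3 shift [0.03 6.49 0.06] jaw 99.0 turn -0.0 F [ 0.2 -0.2  0.6]
```

Request:
drive_tool:
  motion:
    - [[0.03, 0.3, 0], 0, 0]
    - [[0.03, 0.6, 0], 0, 0]
    - [[0.03, 0.8, 0], 0, 0]
    - [[0.03, 1.2, 0], 0, 0]
    - [[0.03, 1.6, 0], 0, 0]
    - [[0.03, 2, 0], 0, 0]
    - [[0.03, 2.4, 0], 0, 0]
    - [[0.03, 2.8, 0], 0, 0]
    - [[0.03, 3.2, 0], 0, 0]
    - [[0.03, 3.6, 0], 0, 0]
    - [[0.03, 4, 0], 0, 0]
    - [[0.03, 4.4, 0], 0, 0]
    - [[0.03, 4.8, 0], 0, 0]
    - [[0.03, 5.1, 0], 0, 0]
    - [[0.03, 5.4, 0], 0, 0]
    - [[0.03, 5.6, 0], 0, 0]
    - [[0.03, 5.8, 0], 0, 0]
    - [[0.03, 5.8, 0], 0, 0]
    - [[0.03, 5.8, 0], 0, 0]

```text
clock: 10.88
ee_pos: [0.5212, -0.0725, 0.0247]
eef_rot: [-0.001, -0.079, 0.997, 0.001]
ft_force: [-0.2, 0.5, -0.3]
width: 0.006
```

```bash
cat > s.py <<'E'
from m import *
s=bot.sense();print(round(s['clock'],2),inv(s['ee_pos']).round(4),'F fix',(Q.T@s['ft_force'][:2]).round(2),round(s['ft_force'][2],2))
E
python3 s.py
```

```text
10.88 [-0.115   0.0014  0.0247] F fix [0.54 0.09] -0.26
```

Request:
drive_tool:
  motion:
    - [[0, 0.1, 0], 0, 0]
    - [[0, 0.2, 0], 0, 0]
    - [[0, 0.3, 0], 0, 0]
    - [[0, 0.4, 0], 0, 0]
    - [[0, 0.5, 0], 0, 0]
    - [[0, 0.58, 0], 0, 0]
    - [[0, 0.65, 0], 0, 0]
    - [[0, 0.72, 0], 0, 0]

```text
clock: 11.55
ee_pos: [0.5191, -0.0562, 0.0253]
eef_rot: [-0.0, -0.079, 0.997, 0.0]
ft_force: [0.0, -2.3, -2.2]
width: 0.009
```

```bash
python3 s.py
```

```text
11.55 [-0.0985  0.0009  0.0253] F fix [-2.3   0.34] -2.15
```

Request:
drive_tool:
  motion:
    - [[0, 0.05, 0], 0, 0]
    - [[0, 0.1, 0], 0, 0]
    - [[0, 0.15, 0], 0, 0]

```text
clock: 11.8
ee_pos: [0.5186, -0.0526, 0.0253]
eef_rot: [0.0, -0.078, 0.997, 0.0]
ft_force: [0.0, -1.6, -1.3]
width: 0.006
```

Request:
drive_tool:
  motion:
    - [[0, 0.05, 0], 0, 0]
    - [[0, 0.1, 0], 0, 0]
    - [[0, 0.15, 0], 0, 0]

```text
clock: 12.05
ee_pos: [0.518, -0.0489, 0.0253]
eef_rot: [0.0, -0.078, 0.997, 0.0]
ft_force: [0.7, -2.0, -1.6]
width: 0.001
```

Request:
drive_tool:
  motion:
    - [[0, 0.05, 0], 0, 0]
    - [[0, 0.1, 0], 0, 0]
    - [[0, 0.15, 0], 0, 0]

```text
clock: 12.3
ee_pos: [0.5174, -0.0452, 0.0253]
eef_rot: [0.0, -0.079, 0.997, 0.0]
ft_force: [0.3, -2.2, -2.2]
width: 0.003
```

Request:
drive_tool:
  motion:
    - [[0, 0.05, 0], 0, 0]
    - [[0, 0.1, 0], 0, 0]
    - [[0, 0.15, 0], 0, 0]

```text
clock: 12.55
ee_pos: [0.5169, -0.0417, 0.0253]
eef_rot: [0.0, -0.078, 0.997, -0.0]
ft_force: [0.2, -2.3, -1.7]
width: 0.007
```

Request:
drive_tool:
  motion:
    - [[0, 0.05, 0], 0, 0]
    - [[0, 0.1, 0], 0, 0]
    - [[0, 0.15, 0], 0, 0]

```text
clock: 12.8
ee_pos: [0.5165, -0.0391, 0.0254]
eef_rot: [0.0, -0.078, 0.997, -0.001]
ft_force: [1.3, -7.0, -2.1]
width: 0.007
```

Request:
drive_tool:
  motion:
    - [[0, 0.03, 0], 0, 0]
    - [[0, 0.03, 0], 0, 0]
    - [[0, 0.03, 0], 0, 0]

```text
clock: 13.05
ee_pos: [0.5165, -0.0391, 0.0254]
eef_rot: [0.0, -0.078, 0.997, -0.001]
ft_force: [0.6, -6.7, -3.0]
width: 0.003
```

Request:
drive_tool:
  motion:
    - [[0, 0.03, 0], 0, 0]
    - [[0, 0.06, 0], 0, 0]
    - [[0, 0.06, 0], 0, 0]

```text
clock: 13.3
ee_pos: [0.5165, -0.0391, 0.0255]
eef_rot: [0.001, -0.078, 0.997, -0.002]
ft_force: [1.3, -9.5, -2.2]
width: 0.008
```

Request:
drive_tool:
  motion:
    - [[0, -0.1, 0], 0, 0]
    - [[0, -0.3, 0], 0, 0]
    - [[0, -0.7, 0], 0, 0]
    - [[0, -1.2, 0], 0, 0]
    - [[0, -1.5, -0.5], 0, 0]
    - [[0, -1.5, -2], 0, 0]
    - [[0, -1.5, -3.5], 0, 0.3]
    - [[0, -1.5, -4.5], 0, 0.6]
    - [[0, -1.5, -4.8], 0, 0.6]
    - [[0, -1.5, -4.8], 0, 0.6]

```text
clock: 14.13
ee_pos: [0.5236, -0.0726, 0.1479]
eef_rot: [0.003, -0.079, 0.997, 0.001]
ft_force: [-0.2, -0.3, -0.1]
width: 0.223
```

Run:
```python
from m import *
go(fx(-.022,.044,.14),9)
c=cap('top'); im=cv2.cvtColor(np.asarray(c['image']),cv2.COLOR_RGB2BGR)
cv2.imwrite('pics/t5.png',cv2.resize(im[170:270,200:350],None,fx=5,fy=5,interpolation=cv2.INTER_CUBIC))
```

```text
t 14.13 shift [1.8  3.74 0.31] jaw 99.0 turn 90.0 F [-0.2 -0.3 -0.1]
```

View pics/t5.png

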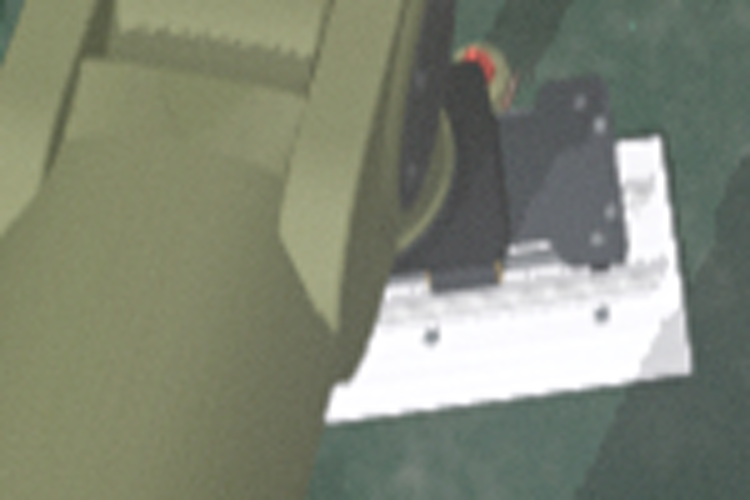

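Request:
drive_tool:
  motion:
    - [[0.2, 0.4, 0], 7, 0.6]
    - [[0.4, 0.8, 0], 14, 0.6]
    - [[0.6, 1.2, 0], 21, 0.6]
    - [[0.8, 1.6, 0], 28, 0.6]
    - [[1, 2, 0], 35, 0.6]
    - [[1.2, 2.4, 0], 42, 0.6]
    - [[1.4, 2.8, 0], 49, 0.6]
    - [[1.5, 3.2, 0], 56, 0.6]
    - [[1.7, 3.5, 0], 63, 0.6]
    - [[1.8, 3.74, 0], 70, 0.6]
    - [[1.8, 3.74, 0], 77, 0.6]
    - [[1.8, 3.74, 0], 84, 0.6]
    - [[1.8, 3.74, 0], 90, 0.6]
    - [[1.8, 3.74, 0], 90, 0.6]
    - [[1.8, 3.74, 0], 90, 0.6]
    - [[1.8, 3.74, 0], 90, 0.6]
    - [[1.8, 3.74, 0], 90, 0.6]

```text
clock: 15.6
ee_pos: [0.4623, 0.0126, 0.1447]
eef_rot: [-0.0, 0.649, 0.761, -0.0]
ft_force: [-0.0, 0.6, -0.1]
width: 0.602
```

Run:
```python
from m import *
go(fx(-.022,.044,.061),9)
c=cap('wrist','w6.png')
for p in [(-.022,.044,.079),(-.038,.038,.079),(-.006,.05,.079),(0,.034,.054),(0,-.034,.054)]: print(p,np.round(proj(c,fx(*p)),1))
```

```text
t 15.6 shift [-0.01  0.1   3.35] jaw 9.1 turn 0.1 F [-0.   0.6 -0.1]
(-0.022, 0.044, 0.079) [319.8 220. ]
(-0.038, 0.038, 0.079) [327.9 240.3]
(-0.006, 0.05, 0.079) [311.4 198.8]
(0, 0.034, 0.054) [332.7 181.9]
(0, -0.034, 0.054) [420.7 182.1]
```

View pics/w6.png

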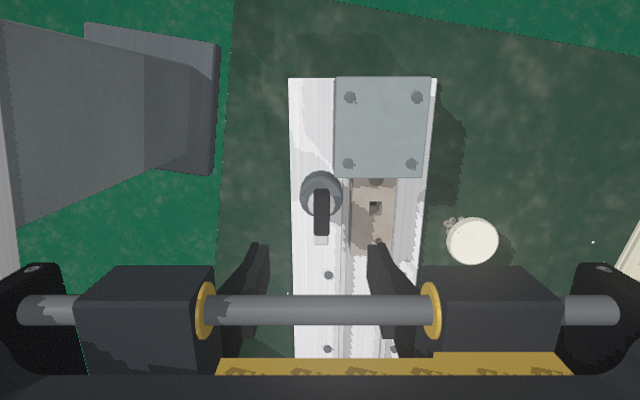

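Request:
drive_tool:
  motion:
    - [[0, 0.05, 1], 0, 0.6]
    - [[0.03, 0.1, 2], 0, 0.6]
    - [[0.03, 0.1, 2.8], 0, 0.6]
    - [[0.03, 0.1, 3.25], 0, 0.6]
    - [[0.03, 0.1, 3.25], 0, 0.6]
    - [[0.03, 0.1, 3.25], 0, 0.6]
    - [[0.03, 0.1, 3.25], 0, 0.4]
    - [[0.03, 0.1, 3.25], 0, 0.25]
    - [[0.03, 0.1, 3.25], 0, 0.05]
    - [[0.03, 0.1, 3.25], 0, 0.05]
    - [[0.03, 0.1, 3.25], 0, 0.05]
    - [[0.03, 0.1, 3.25], 0, 0.05]
    - [[0.03, 0.1, 3.25], 0, 0.05]
    - [[0.03, 0.1, 3.25], 0, 0.05]
    - [[0.03, 0.1, 3.25], 0, 0.05]
    - [[0.03, 0.1, 3.25], 0, 0.05]

```text
clock: 16.98
ee_pos: [0.4648, 0.0138, 0.0641]
eef_rot: [-0.0, 0.649, 0.76, -0.0]
ft_force: [-1.3, 0.7, 2.2]
width: 0.133
```

```bash
python3 s.py
```

```text
16.98 [-0.0209  0.0436  0.0641] F fix [0.86 1.22] 2.24
```

Request:
drive_tool:
  motion:
    - [[0, 0, 0.08], 0, 0.05]
    - [[0, 0, 0.16], 0, 0.05]
    - [[0, 0, 0.24], 0, 0.05]
    - [[0, 0, 0.3], 0, 0.05]
    - [[0, 0, 0.3], 0, 0.05]
    - [[0, 0, 0.3], 0, 0.05]
    - [[0, 0, 0.3], 0, 0.05]

```text
clock: 17.57
ee_pos: [0.4651, 0.0137, 0.0576]
eef_rot: [-0.0, 0.649, 0.76, 0.0]
ft_force: [-5.1, -0.9, 14.4]
width: 0.134
```

Request:
drive_tool:
  motion:
    - [[0, 0, 0], -5, 0.05]
    - [[0, 0, 0], -10, 0.05]
    - [[0, 0, 0], -16, 0.05]
    - [[0, 0, 0], -22, 0.05]
    - [[0, 0, 0], -28, 0.05]
    - [[0, 0, 0], -34, 0.05]
    - [[0, 0, 0], -40, 0.05]
    - [[0, 0, 0], -46, 0.05]
    - [[0, 0, 0], -52, 0.05]
    - [[0, 0, 0], -58, 0.05]
    - [[0, 0, 0], -64, 0.05]
    - [[0, 0, 0], -70, 0.05]
    - [[0, 0, 0], -75, 0.05]
    - [[0, 0, 0], -80, 0.05]
    - [[0, 0, 0], -84, 0.05]
    - [[0, 0, 0], -87, 0.05]
    - [[0, 0, 0], -89, 0.05]
    - [[0, 0, 0], -89, 0.05]
    - [[0, 0, 0], -89, 0.05]

```text
clock: 19.15
ee_pos: [0.4655, 0.0144, 0.0576]
eef_rot: [0.0, -0.07, 0.998, 0.001]
ft_force: [-3.6, -0.1, 11.4]
width: 0.132
```

```bash
python3 s.py; python3 -c "
from m import *
go(fx(-.022,.044,.064),99);print(bot.sense()['ft_torque'],bot.sense()['width'])"
```

```text
19.15 [-0.0203  0.0428  0.0576] F fix [0.47 3.58] 11.43
t 19.15 shift [ 0.04 -0.07 -0.26] jaw 98.0 turn -1.0 F [-3.6 -0.1 11.4]
[0.24411463 1.12130856 0.08759951] 0.13181091874314635
```

Request:
drive_tool:
  motion:
    - [[0, 0, -0.1], 0, 0.05]
    - [[0, 0, -0.2], 0, 0.05]
    - [[0, 0, -0.28], 0, 0.05]
    - [[0, 0, -0.28], 0, 0.05]
    - [[0, 0, -0.28], 0, 0.05]

```text
clock: 19.57
ee_pos: [0.4652, 0.0143, 0.0635]
eef_rot: [0.0, -0.07, 0.998, 0.0]
ft_force: [-0.9, 1.8, 1.6]
width: 0.135
```

Request:
drive_tool:
  motion:
    - [[0, 0, 0], 0, 0.2]
    - [[0, 0, 0], 0, 0.35]
    - [[0, 0, 0], 0, 0.4]
    - [[0, 0, 0], 0, 0.4]
    - [[0, 0, 0], 0, 0.4]
    - [[0, 0, 0], 0, 0.4]
    - [[0, 0, -0.8], 0, 0.4]
    - [[0, 0, -2], 0, 0.4]
    - [[0, 0, -4], 0, 0.4]
    - [[0, 0, -5], 0, 0.4]
    - [[-3, -3, -5], 0, 0.4]
    - [[-4, -6, -5], 0, 0.4]
    - [[-4, -8, -5], 0, 0.4]
    - [[-4, -10, -5], 0, 0.4]
    - [[-4, -10, -5], 0, 0.4]
    - [[-4, -10, -5], 0, 0.4]
    - [[-4, -10, -5], 0, 0.4]
    - [[-4, -10, -5], 0, 0.4]

```text
clock: 21.07
ee_pos: [0.5985, -0.2276, 0.1881]
eef_rot: [-0.0, -0.066, 0.998, -0.003]
ft_force: [-0.7, -0.6, 0.8]
width: 0.399
```

Run:
```python
from m import *
cap('scene','sc7.png'); im=cv2.imread('pics/sc7.png'); cv2.imwrite('pics/sc7c.png',cv2.resize(im[140:350,140:480],None,fx=2.2,fy=2.2,interpolation=cv2.INTER_CUBIC))
s=bot.sense();print(s['clock'],s['ee_pos'],s['ft_force'])
```

```text
21.1167 [ 0.5982564  -0.22397162  0.18793829] [ 0.55513274  0.01594955 -0.35442626]
```

View pics/sc7c.png

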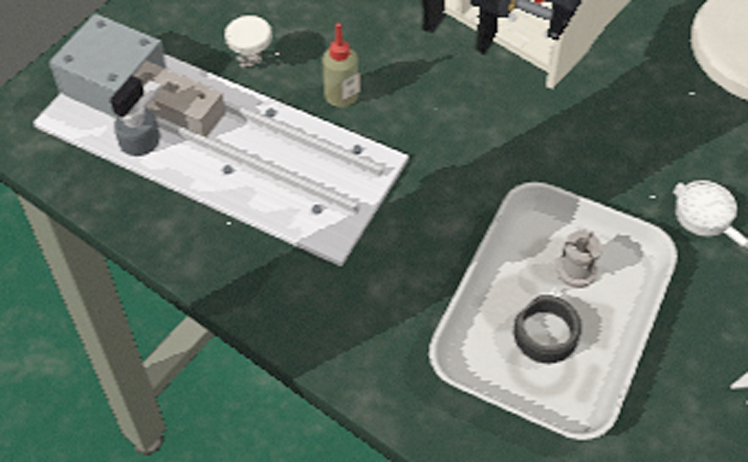

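Run:
```python
from m import *
c=cap('top'); im=cv2.cvtColor(np.asarray(c['image']),cv2.COLOR_RGB2BGR)
cv2.imwrite('pics/t8.png',cv2.resize(im[200:260,205:285],None,fx=8,fy=8,interpolation=cv2.INTER_CUBIC))
print(inv([.5165,-.0391,0]))
for x in (-.06,-.066,-.072):print(x,[(np.array(proj(c,fx(x,y,.038)))-[205,200])*8+3.5 for y in(-.018,.018)])
print([(np.array(proj(c,fx(-.022,y,.079)))-[205,200])*8+3.5 for y in(.028,.044,.06)], [(np.array(proj(c,fx(-.022,.008,.052)))-[205,200])*8])
```

```text
[-0.08122642  0.00083724  0.        ]
-0.06 [array([466.99056358, 148.03502436]), array([479.11412251, 259.9506967 ])]
-0.066 [array([485.7334684 , 145.55995433]), array([497.97207797, 257.43803699])]
-0.072 [array([504.46902478, 143.08585469]), array([516.82259355, 254.92636859])]
[array([336.89728754, 298.20458769]), array([342.18469988, 350.97325055]), array([347.50319146, 404.05208595])] [array([344.21045131, 237.14207927])]
```

View pics/t8.png

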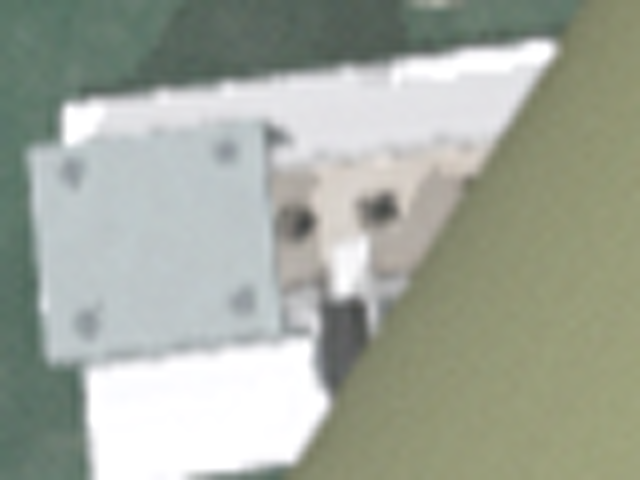

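Run:
```python
from m import *
c=cap('top')
A=lambda x,y:inv(ray(c,200+(x+.5)/5-.5,170+(y+.5)/5-.5,.038)).round(4)
B=lambda x,y:inv(ray(c,205+(x+.5)/8-.5,200+(y+.5)/8-.5,.038)).round(4)
print('before',A(507,250),A(557,243),'rear',A(641,238),'front',A(478,256)); print('after',B(295,222),B(380,210))
```

```text
before [-0.1557 -0.0012  0.038 ] [-0.1814 -0.0014  0.038 ] rear [-0.2243  0.0017  0.038 ] front [-0.1407 -0.0002  0.038 ]
after [-0.0035 -0.0017  0.038 ] [-0.0305 -0.002   0.038 ]
```

Run:
```python
from m import *
go(fx(-.115,.001,.19),99);go(fx(-.115,.001,.0255),99)
```

```text
t 21.22 shift [ 2.23  6.24 -0.07] jaw 98.0 turn -1.0 F [ 0.4 -0.1 -0.1]
t 21.22 shift [2.23 6.23 6.51] jaw 98.0 turn -1.0 F [ 0.4 -0.1 -0.1]
```

Request:
drive_tool:
  motion:
    - [[0.6, 1.5, 0], -1, 0]
    - [[1.2, 3, 0], -1, 0]
    - [[1.8, 4.5, 0], -1, 0]
    - [[2.23, 5.8, 0], -1, 0]
    - [[2.23, 6.2, 0], -1, 0]
    - [[2.23, 6.2, 0], -1, 0]
    - [[2.23, 6.2, 1.5], -1, 0]
    - [[2.23, 6.2, 3], -1, 0]
    - [[2.23, 6.2, 4.5], -1, 0]
    - [[2.23, 6.2, 5.6], -1, 0]
    - [[2.23, 6.2, 6.3], -1, 0]
    - [[2.23, 6.2, 6.45], -1, 0]
    - [[2.23, 6.2, 6.45], -1, 0]
    - [[2.23, 6.2, 6.45], -1, 0]
    - [[2.23, 6.2, 6.45], -1, 0]

```text
clock: 22.47
ee_pos: [0.5237, -0.0746, 0.029]
eef_rot: [0.002, -0.078, 0.997, -0.0]
ft_force: [0.1, -1.1, 0.7]
width: 0.008
```

```bash
python3 s.py
```

```text
22.47 [-0.1175 -0.0007  0.029 ] F fix [-1.1   0.08] 0.7
```

Request:
drive_tool:
  motion:
    - [[0, 0.2, 0.1], 0, 0]
    - [[0, 0.5, 0.1], 0, 0]
    - [[0, 0.8, 0.1], 0, 0]
    - [[0, 1.0, 0.1], 0, 0]
    - [[0, 1.1, 0.1], 0, 0]
    - [[0, 1.1, 0.1], 0, 0]
    - [[0, 1.15, 0.1], 0, 0]
    - [[0, 1.2, 0.1], 0, 0]

```text
clock: 23.13
ee_pos: [0.5174, -0.0448, 0.0249]
eef_rot: [0.0, -0.078, 0.997, -0.0]
ft_force: [0.5, -0.2, 0.3]
width: 0.005
```

Request:
drive_tool:
  motion:
    - [[0, 0.04, 0], 0, 0]
    - [[0, 0.08, 0], 0, 0]

```text
clock: 23.3
ee_pos: [0.5171, -0.0427, 0.0248]
eef_rot: [0.0, -0.078, 0.997, -0.0]
ft_force: [0.6, -0.0, 0.7]
width: 0.01
```

Request:
drive_tool:
  motion:
    - [[0, 0.04, 0], 0, 0]
    - [[0, 0.08, 0], 0, 0]

```text
clock: 23.47
ee_pos: [0.5167, -0.0406, 0.0248]
eef_rot: [-0.0, -0.078, 0.997, -0.0]
ft_force: [0.3, 0.1, 0.0]
width: 0.002
```

Request:
drive_tool:
  motion:
    - [[0, 0.04, 0], 0, 0]
    - [[0, 0.08, 0], 0, 0]

```text
clock: 23.63
ee_pos: [0.5165, -0.0392, 0.0248]
eef_rot: [0.0, -0.078, 0.997, -0.0]
ft_force: [0.6, -2.8, -0.8]
width: 0.007
```

Request:
drive_tool:
  motion:
    - [[0, 0.04, 0], 0, 0]
    - [[0, 0.08, 0], 0, 0]
    - [[0, 0.08, 0], 0, 0]

```text
clock: 23.88
ee_pos: [0.5165, -0.0392, 0.0248]
eef_rot: [0.0, -0.078, 0.997, -0.002]
ft_force: [1.6, -6.3, -2.0]
width: 0.002
```

Request:
drive_tool:
  motion:
    - [[0, -0.1, 0], 0, 0]
    - [[0, -0.3, 0], 0, 0]
    - [[0, -0.7, 0], 0, 0]
    - [[0, -1.2, 0], 0, 0]
    - [[0, -1.5, -0.5], 0, 0]
    - [[0, -1.5, -2], 0, 0]
    - [[0, -1.5, -4], 0, 0]
    - [[0, -1.5, -6], 0, 0]
    - [[0, -1.5, -6], 0, 0]
    - [[0, -1.5, -6], 0, 0]
    - [[0, -1.5, -6], 0, 0]

```text
clock: 24.8
ee_pos: [0.5227, -0.074, 0.1758]
eef_rot: [0.001, -0.078, 0.997, 0.0]
ft_force: [-1.0, -0.6, -0.8]
width: 0.006
```

```bash
python3 -c "
from m import *
s=bot.sense();print(s['clock'],s['ee_pos'],s['ft_force']);print(bot.close_job())"
```

```text
24.8 [ 0.52268503 -0.07396548  0.1758117 ] [-1.0415981  -0.55796082 -0.78929799]
the job is handed in; nothing more can be done
None
```

All three steps are done and I handed the job in at 24.8 s. The collet is in the tray, the block is against the hidden stop and the keeper is locked over it. No verdict was reported.

- **Collet:** it stands upright in the far half of the tray. The scene pictures show it clear of the ring, with the ring, tray, jar and oiler where they were by eye; I did not measure them again.
- **Block:** it slid at about 2 N, then stopped dead while the push rose to 9.5 N, well under the 20 N limit. A second light push after the keeper was turned met it at the same spot (within 0.1 mm) and it did not move up to about 6 N. I did not press on into the stop's 6 mm give, and the feeler pin's force cannot be read directly.
- **Keeper:** it was pressed 6.5 mm, turned 89° anticlockwise, then rose about 6 mm. The spring force on the gripper fell from about 11 N to 1.6 N. The last top view shows the toe across the block.

**One disagreement:** working from the finger position with an assumed 15 mm closed-finger half-thickness, the block's rear face would be about 66 mm before the mouth. From its holes in the top view it is about 75 mm. Both are inside the allowed 51 to 76 mm; I trust the camera figure, because the fingers are probably thinner at the tip than I assumed.

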